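Load the dynamics cart and set it at the start of its track

TASK

Load the long steel weight plate (the longer of the two with a black grip bar) onto the cart, its two holes over the cart's two upright pins, so that it lies flat on the deck. Then slide the loaded cart along its track until it is right up against the end stop, and let go. Leave the other things on the table where they are.

Things in the scene. Friction and masses are not known exactly. Their poses are not given: they have to be found in the camera images.
- plate: The long weight plate: flat bright steel, 60 (x) by 150 (y) by 8 mm, about 0.6 kg, lying flat on the table at the start. Origin: centre of its underside; z is up, y its long axis. Two round through holes, 13 mm in diameter, at y = +55 and y = -55 mm (x = 0); either end may go on either pin. In the middle of its top stands an upright black plastic grip bar, 14 mm thick (x), 70 mm long (y), reaching from 8 to 44 mm above the underside: pinch it across x, from above.
- cart (a joint): Position of the cart along its track (m): 0 = the cart's end touches the end stop, growing as it moves away from the stop, at most 0.16; it starts between 0.08 and 0.14. It runs in the track and cannot be lifted; it stays where it is left and takes about 2 to 4 N to slide.
- cart_seat (a point): Centre of the cart's deck, on its upper surface, which is level, 62 mm above the table. The cart is grey with a flat aluminium deck 80 (x) by 170 (y) mm. The point's z is up, y runs along the track; the end stop lies at the -y end. When loaded, the plate's underside rests on this surface, with the plate's origin at this point.
- pin_a (a point): Tip of the cart's pin nearer the end stop: 55 mm from cart_seat towards -y. Steel pin, 10 mm in diameter, standing upright 30 mm above the deck, its last 8 mm tapering to 3 mm at the tip.
- pin_b (a point): Tip of the cart's other pin, 55 mm from cart_seat towards +y; the same as pin_a. The pins are 110 mm apart.
- track: The fixed aluminium track, 66 mm wide (x, 100 mm over its feet), 440 mm long (y), 28 mm high. Origin: centre of its underside. The end stop is a dark steel block 24 mm thick across its -y end, its top 56 mm above the table; the other end has none. At cart = 0 the cart's centre is at y = -100 mm.
- small_plate: The short weight plate: like the long one but 60 (x) by 105 (y) by 8 mm, holes 70 mm apart, grip bar 44 mm long; it does not fit the cart. Origin: centre of its underside. It is not part of the job; leave it where it is.
- stopwatch: Round black stopwatch lying flat, 52 mm in diameter, 16 mm high; origin at the centre of its underside. It is not part of the job; leave it where it is.
- beaker: Glass beaker, 72 mm in diameter, 95 mm high; origin at the centre of its underside. It is not part of the job; leave it where it is.
- bottle: Amber glass bottle with a white cap, 64 mm in diameter, 150 mm high; origin at the centre of its underside. It is not part of the job; leave it where it is.
- mouse: Grey computer mouse on a black mat, 100 by 58 by 30 mm; origin at the centre of its underside. It is not part of the job; leave it where it is.
- ring_weight: Brass ring weight, 60 mm in diameter, 22 mm high; origin at the centre of its underside. It is not part of the job; leave it where it is.

How it is judged:
By the outcome, as a careful person would: the job done as asked, in the order asked, and still so for the second after the job is handed in, with the robot touching nothing.
It also fails if it takes over 54 s, if anything falls off the work surface, if the arm or the gripper's body presses on something with over 40 N, if the wrist force passes 120 N, or if a joint passes its speed limit or range.

ROBOT

A 6-joint arm with a two-finger parallel gripper is mounted at the origin on the work surface. World frame = base frame: x ahead of the robot, y to its left, z up, the work surface at z = 0. Lengths are in m, angles in rad, forces in N, time in s.
With the tool pointing down it reaches from about 0.3 to 0.775 m from the base axis. Payload 14.6 kg.
Tool frame: the origin (TCP) lies at the very end of the fingers, on their centre line; the grasp point (between the pads) lies 19 mm behind it; x points along the fingers, y is the direction in which the jaws open and shut, and the axes are right-handed (so a half turn about x gives the same grasp; the last joint's range is limited). The gripper opens to 94 mm and grips with 3 to 60 N. Pads are 16 mm wide; open, the fingers measure 119 mm over their backs; the gripper's body (75 mm by 177 mm) begins 78 mm behind the grasp point.
Start: joints at [-1.253, 0.3, 1.521, -0, 1.321, -0.067], TCP at [0.206, -0.51, 0.205] pointing down, gripper open.
Joint ranges: [-3.03, 3.03], [-0.79, 2.21], [0.23, 2.52], [-1.04, 4.18], [0, 3.07], [-2.55, 2.55]. Speed limits (rad/s): [2.22, 2.22, 2.57, 3.14, 3.14, 3.14].

INTERFACE

Orientations are given as [roll, pitch, yaw] about the fixed x, y, z axes, in that order (R = Rz(yaw) Ry(pitch) Rx(roll)).
In Python, from station import ctrl, viewer, hand_in gives the robot as it stands. The module is installed in compiled form; this text tells all that it offers.
- The arm moves only by the tool play_rows, never from a script. Its argument "deltas" is a list that holds one entry, the list of rows, each a list of 7 numbers: the shift along the tool's x, y, z in mm, then the turn, a rotation vector about the tool's x, y, z in rad, then the finger opening in mm, from 0 to 94. In form: [[[dx, dy, dz, ax, ay, az, gripper], ...]]. A call has 1 to 10 rows; each row shifts and turns the commanded pose from where the row before left it, along the tool's axes as they then stand; what a row does not reach is not made up. A row lasts 1/10 s, in which the tool goes at most 50 mm and 8.59 degrees, less where a joint would pass 70% of its speed; a pose out of reach is approached as far as the arm can. A call with a gripper value outside its range is refused whole. The fingers move at their own pace and stop on an object; "grip_force" is the grip in N (left out, the last holds). Time passes only in rows, so rows that do not move let the fingers close. It gives the time, the measured TCP pose, the force and the opening at its end, in the units of the state.
- ctrl.get_obs(): the state, without advancing time (a new reading comes with each control period).
- viewer.camera(name): name is "scene" or "top" or "wrist"; returns a dict with "img" (400x640x3 uint8, red, green, blue), "fx", "fy", "cx", "cy" (pixels), "rvec" (rotation vector, rad) and "tvec" (3), from world to camera coordinates, as OpenCV has them. Camera axes: x right, y down, z forward; pixel columns grow to the right and rows downward; lengths in m; the calibration is good to about 2 mm. A picture is of the moment at which its call begins. There is no depth.
- hand_in(): hands the job in, once; it reports no verdict.
The state is a dict: "time_s": time; "qpos": joint angles; "joint_vel": joint speeds; "tau": joint torques, N m; "ee_pos": TCP position; "eef_rot": TCP orientation; "force": force on the tool from outside, world axes, zero at the start; "moment": the same for the moment, N m; "grip_width": finger opening in m.
Only numpy, scipy, OpenCV 4.12 (cv2) and the standard library are available. Lean on these libraries where they do the work, as an engineer would, in place of code of your own. Each camera call takes 0.05 s, during which the arm holds its last target.

## Working session

There is one attempt and no reset: what is moved stays moved. The work goes in short steps, Python scripts to look and compute and a tool call to move; the robot and the scene stay as the last step left them, time stands still between calls to the robot, and variables do not carry over. Pictures are saved under pics/ and viewed, and the job is handed in when it is done.

Besides the shell and the picture viewer there is one more tool, called after "Call:" as a command line: name --argument value ..., lists and objects as JSON in quotes. play_rows: Moves the arm, as the interface text tells. Its arguments: {"type":"object","properties":{"deltas":{"type":"array","items":{"type":"array","items":{"type":"array","items":{"type":"number"}}}},"grip_force":{"type":"number"}},"required":["deltas"]}

```bash
mkdir -p pics
cat > h.py <<'E'
import numpy as np, cv2
from station import ctrl, viewer
def shot(name,fn):
    c=viewer.camera(name); cv2.imwrite(f'pics/{fn}.png',c['img'][:,:,::-1]); np.savez(f'pics/{fn}.npz',**c); return c
def load(fn): return dict(np.load(f'pics/{fn}.npz'))
def ray(c,u,v,z):
    R=cv2.Rodrigues(np.array(c['rvec'],float))[0]; t=np.array(c['tvec'],float).ravel()
    o=-R.T@t; d=R.T@np.array([(u-c['cx'])/c['fx'],(v-c['cy'])/c['fy'],1.0])
    return o+d*(z-o[2])/d[2]
def proj(c,p):
    R=cv2.Rodrigues(np.array(c['rvec'],float))[0]; q=R@np.array(p)+np.array(c['tvec'],float).ravel()
    return c['fx']*q[0]/q[2]+c['cx'],c['fy']*q[1]/q[2]+c['cy']
E
python3 - <<'E'
from h import *
for n in ['scene','top','wrist']:
    c=shot(n,n+'0')
    R=cv2.Rodrigues(np.array(c['rvec'],float))[0]
    print(n,c['fx'],c['cx'],c['cy'],-R.T@np.array(c['tvec']).ravel(),R.round(3).tolist())
print(ctrl.get_obs())
E
```

```text
scene 468.5695161853122 319.72840521735066 200.55965153053143 [0.97269384 0.63356969 1.04246828] [[-0.848, 0.53, -0.016], [0.424, 0.659, -0.621], [-0.319, -0.533, -0.784]]
top 465.50387573364793 323.8298720864669 195.51865669720354 [0.41189909 0.01121344 1.43293046] [[-0.02, -1.0, 0.021], [-0.993, 0.017, -0.117], [0.117, -0.023, -0.993]]
wrist 352.7678782443639 325.9674823455239 197.85316464334988 [ 0.27619529 -0.48196807  0.3843084 ] [[0.375, -0.927, -0.001], [-0.895, -0.363, 0.259], [-0.241, -0.096, -0.966]]
{'time_s': 0.15, 'qpos': array([-1.25260449e+00,  3.00329415e-01,  1.52140230e+00, -2.15607342e-05,
        1.32066083e+00, -6.65999546e-02]), 'joint_vel': array([-1.72165031e-03, -3.35166187e-03, -3.07540221e-03, -1.06551114e-04,
       -6.76167112e-05,  1.05721284e-03]), 'tau': array([ 1.98573398e-04, -5.31961083e+01, -3.52823424e+01,  7.07652722e-02,
        2.35816045e-02, -6.14967303e-05]), 'ee_pos': array([ 0.20638841, -0.50961829,  0.20503967]), 'eef_rot': array([-1.61129191,  1.56999616,  1.91509788]), 'force': array([ 0.24956145, -0.5311728 ,  0.5455611 ]), 'moment': array([-0.02326113, -0.01233924, -0.0249849 ]), 'grip_width': 0.09381883292883607}
```

View pics/top0.png

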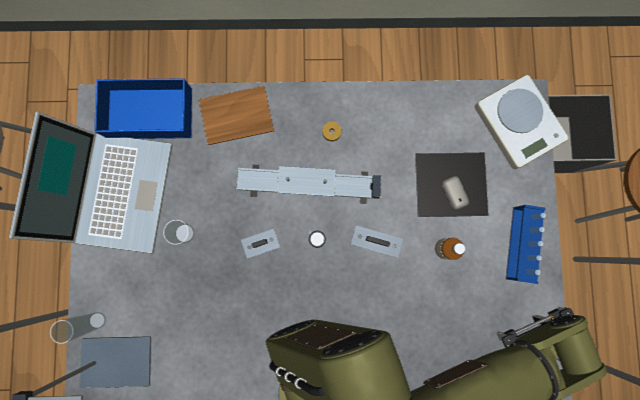

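View pics/scene0.png

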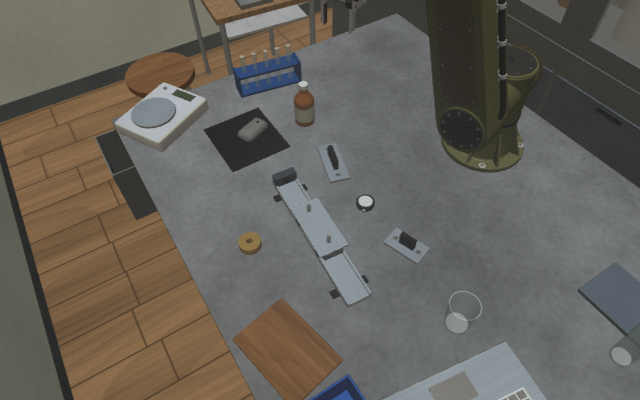

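View pics/wrist0.png

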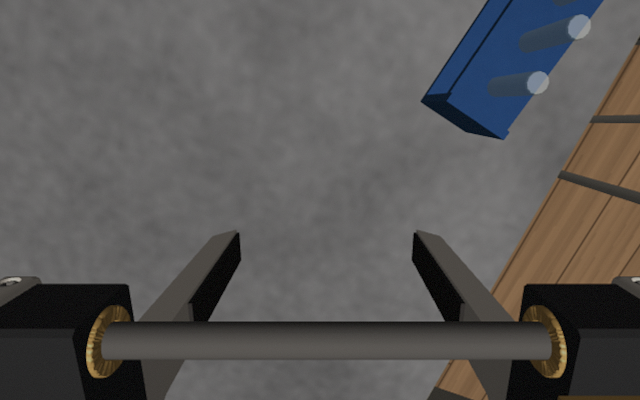

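Top view: the long plate is at about (377,240), the small plate at (261,243), and the stopwatch at (317,239). The cart pins are near (288,179) and (325,181), with the stop at (376,186). I'll zoom in next.

Run:
```python
from h import *
t=load('top0')['img'];s=load('scene0')['img']
a=cv2.resize(t[150:270,225:425],None,fx=4,fy=4,interpolation=cv2.INTER_CUBIC)
cv2.imwrite('pics/z1.png',a[:,:,::-1])
a=cv2.resize(s[130:310,260:400],None,fx=3.3,fy=3.3,interpolation=cv2.INTER_CUBIC)
cv2.imwrite('pics/z2.png',a[:,:,::-1])
```

```text
(no output)
```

View pics/z1.png

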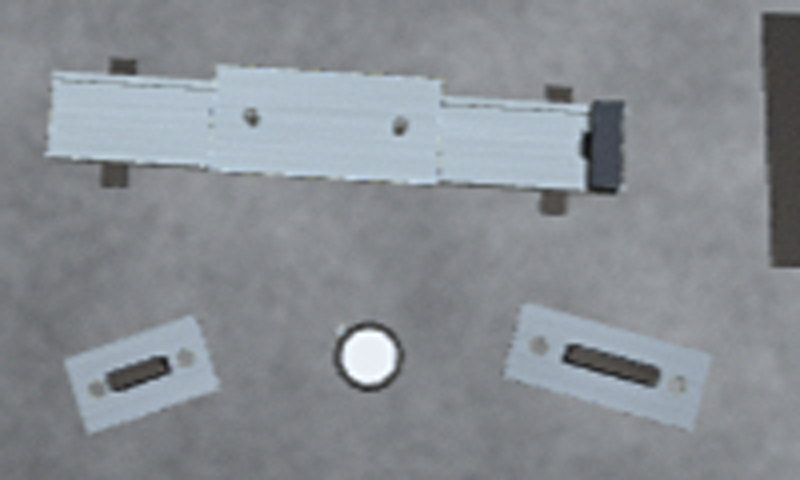

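View pics/z2.png

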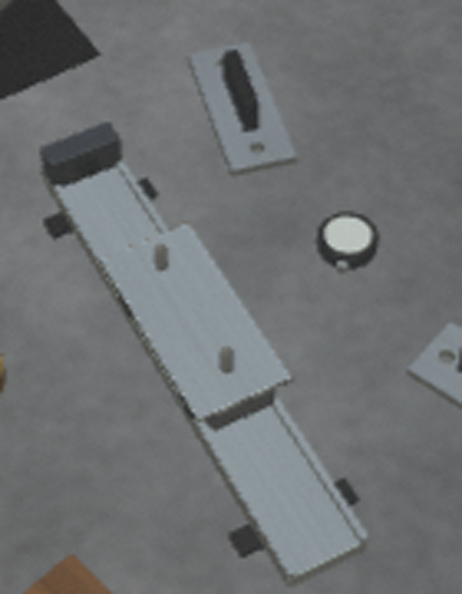

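The zoom shows the plate outline with holes at zoom pixels (540,345) and (678,383), and the deck corners at about (216,66), (441,80), (438,184) and (209,170). I'll measure by masks.

Run:
```python
from h import *
c=load('top0'); g=c['img'].astype(int)
def rect(img,z,box):
    u0,v0,u1,v1=box
    sub=cv2.resize(img[v0:v1,u0:u1],None,fx=8,fy=8,interpolation=cv2.INTER_LINEAR).astype(int)
    m=((sub[:,:,2]>140)&(sub[:,:,2]-sub[:,:,0]>8)).astype(np.uint8)
    m=cv2.morphologyEx(m,cv2.MORPH_OPEN,np.ones((7,7)))
    cs=max(cv2.findContours(m,0,2)[0],key=cv2.contourArea)
    P=cv2.convexHull(cs)[:,0,:]
    W=np.array([ray(c,(p[0]+.5)/8-.5+u0,(p[1]+.5)/8-.5+v0,z)[:2] for p in P])
    (x,y),(w,h),a=cv2.minAreaRect((W*1000).astype(np.float32)); return x,y,w,h,a
print(g[240,358],g[225,340],g[175,300],g[180,260])
print('plate',rect(c['img'],.008,(345,218,410,262)))
print('small',rect(c['img'],.008,(236,222,286,265)))
# holes and pins in top
def z(u,v): return u/4+225-.375, v/4+150-.375
for n,u,v,h in [('holeA',540,345,.008),('holeB',678,383,.008),('pinL',251,116,.090),('pinR',400,125,.09),
  ('d1',216,66,.062),('d2',441,80,.062),('d3',438,184,.062),('d4',209,170,.062),('t1',50,73,.028),('t2',46,157,.028),('s1',622,101,.056),('s2',622,192,.056),('s3',592,101,.056),('s4',590,190,.056)]:
    print(n,ray(c,*z(u,v),h).round(4))
s=load('scene0')
def y(u,v): return u/3.3+260-.35, v/3.3+130-.35
for n,u,v,h in [('pinR',159,247,.092),('pinL',225,350,.092),('holeA',257,147,.008),('d1',189,226,.062),('d2',292,380,.062),('d3',203,419,.062),('s',117,124,.056),('s',41,146,.056)]:
    print('scene',n,ray(s,*y(u,v),h).round(4))
# grip bar
for nm,box,fn in [('top',(360,230,395,250),c),('scene',(320,140,345,180),s)]:
    u0,v0,u1,v1=box; sub=cv2.resize(fn['img'][v0:v1,u0:u1],None,fx=8,fy=8).max(2)
    m=(sub<85).astype(np.uint8); k=max(cv2.findContours(m,0,2)[0],key=cv2.contourArea)
    W=np.array([ray(fn,(p[0]+.5)/8-.5+u0,(p[1]+.5)/8-.5+v0,.044)[:2] for p in cv2.convexHull(k)[:,0,:]])
    print(nm,'bar',cv2.minAreaRect((W*1000).astype(np.float32)))
```

```text
[153 167 178] [126 128 131] [175 190 201] [172 188 200]
plate (436.6163330078125, -179.58822631835938, 156.28353881835938, 66.3234634399414, 73.42193603515625)
small (437.979248046875, 174.63754272460938, 64.96699523925781, 110.17391967773438, 17.658618927001953)
holeA [ 0.4531 -0.1283  0.008 ]
holeB [ 0.4222 -0.233   0.008 ]
pinL [0.621  0.0857 0.09  ]
pinR [ 0.6126 -0.0227  0.09  ]
d1 [0.6635 0.1129 0.062 ]
d2 [ 0.6502 -0.0547  0.062 ]
d3 [ 0.572  -0.0507  0.062 ]
d4 [0.5855 0.1188 0.062 ]
t1 [0.6664 0.2418 0.028 ]
t2 [0.6018 0.2447 0.028 ]
s1 [ 0.633  -0.1905  0.056 ]
s2 [ 0.5643 -0.1882  0.056 ]
s3 [ 0.6334 -0.168   0.056 ]
s4 [ 0.5663 -0.1643  0.056 ]
scene pinR [ 0.6186 -0.0184  0.092 ]
scene pinL [0.6274 0.0908 0.092 ]
scene holeA [ 0.4551 -0.1255  0.008 ]
scene d1 [ 0.5757 -0.0443  0.062 ]
scene d2 [0.5888 0.1237 0.062 ]
scene d3 [0.6634 0.1166 0.062 ]
scene s [ 0.5661 -0.1779  0.056 ]
scene s [ 0.6334 -0.1912  0.056 ]
top bar ((436.2641296386719, -177.27218627929688), (70.94890594482422, 14.566560745239258), 72.98809051513672)
scene bar ((447.72943115234375, -164.07965087890625), (98.28414916992188, 22.008699417114258), 72.80113983154297)
```

```bash
cat >> h.py <<'E'
from scipy.spatial.transform import Rotation as Ro
from scipy.optimize import fsolve
def pose():
    o=ctrl.get_obs(); return np.array(o['ee_pos']),Ro.from_euler('xyz',o['eef_rot']).as_matrix(),o
def Rdown(ang):  # jaw axis (tool y) at world angle ang (rad)
    x=np.array([0,0,-1.]); y=np.array([np.cos(ang),np.sin(ang),0]); return np.stack([x,y,np.cross(x,y)],1)
def plan(p,ang,N):
    p0,R0,o=pose(); w=Ro.from_matrix(R0.T@Rdown(ang)).as_rotvec()/N
    Rs=Ro.from_rotvec(w).as_matrix(); S=sum(np.linalg.matrix_power(Rs,k) for k in range(N))
    d=np.linalg.solve(S,R0.T@(np.array(p)-p0))*1000
    print('N',N,'d',d.round(2),'w',w.round(4))
def stat():
    p,R,o=pose(); print('tcp',p.round(4),'jaw ang',np.degrees(np.arctan2(R[1,1],R[0,1])).round(2),'x',R[:,0].round(3),'F',np.round(o['force'],1),'g',round(o['grip_width'],4),'t',o['time_s'],'q',np.round(o['qpos'],2))
E
python3 - <<'E'
from h import *
stat()
p,R,o=pose(); print(R.round(3)); 
a0=np.arctan2(R[1,1],R[0,1]); a=np.radians(-16.7)
if np.cos(a-a0)<0: a+=np.pi
print(np.degrees(a)); plan([.437,-.18,.15],a,20)
c=load('top0'); print('bottle',ray(c,459,249,.15),ray(c,444,250,.0))
# wrist cam in tool frame
w=load('wrist0'); Rw=cv2.Rodrigues(w['rvec'])[0]; cw=-Rw.T@w['tvec'].ravel()
print('cam in tool',R.T@(cw-p), (R.T@Rw.T).round(3))
E
```

```text
tcp [ 0.2064 -0.5096  0.205 ] jaw ang -67.95 x [-0.     0.001 -1.   ] F [ 0.2 -0.5  0.5] g 0.0938 t 0.15 q [-1.25  0.3   1.52 -0.    1.32 -0.07]
[[-0.     0.375 -0.927]
 [ 0.001 -0.927 -0.375]
 [-1.    -0.001 -0.   ]]
-16.7
N 20 d [  2.75  -3.12 -20.56] w [-0.0447 -0.      0.    ]
bottle [ 0.40772154 -0.38757665  0.15      ] [ 0.40510308 -0.38764965  0.        ]
cam in tool [-0.1792667   0.00043187 -0.07508712] [[ 0.001 -0.259  0.966]
 [ 1.     0.    -0.001]
 [-0.     0.966  0.259]]
```

Call:
play_rows --deltas '[[[0, -3.1, -20.6, -0.045, 0, 0, 94], [0, -3.1, -20.6, -0.045, 0, 0, 94], [0, -3.1, -20.6, -0.045, 0, 0, 94], [0, -3.1, -20.6, -0.045, 0, 0, 94], [0, -3.1, -20.6, -0.045, 0, 0, 94], [0, -3.1, -20.6, -0.045, 0, 0, 94], [0, -3.1, -20.6, -0.045, 0, 0, 94], [0, -3.1, -20.6, -0.045, 0, 0, 94], [0, -3.1, -20.6, -0.045, 0, 0, 94], [0, -3.1, -20.6, -0.045, 0, 0, 94]]]'

```text
time_s: 1.15
ee_pos: [0.3599, -0.3702, 0.2052]
eef_rot: [-1.755, 1.57, 2.224]
force: [0.5, -0.7, -0.5]
grip_width: 0.0938
```

Call:
play_rows --deltas '[[[0, -3.1, -20.6, -0.045, 0, 0, 94], [0, -3.1, -20.6, -0.045, 0, 0, 94], [0, -3.1, -20.6, -0.045, 0, 0, 94], [0, -3.1, -20.6, -0.045, 0, 0, 94], [0, -3.1, -20.6, -0.045, 0, 0, 94], [0, -3.1, -20.6, -0.045, 0, 0, 94], [0, -3.1, -20.6, -0.045, 0, 0, 94], [0, -3.1, -20.6, -0.045, 0, 0, 94], [0, -3.1, -20.6, -0.045, 0, 0, 94], [0, -3.1, -20.6, -0.045, 0, 0, 94]]]'

```text
time_s: 2.15
ee_pos: [0.437, -0.1786, 0.2053]
eef_rot: [-1.784, 1.571, 2.644]
force: [0.3, 0.4, 0.2]
grip_width: 0.094
```

Call:
play_rows --deltas '[[[15, 0, 0, 0, 0, 0, 94], [15, 0, 0, 0, 0, 0, 94], [15, 0, 0, 0, 0, 0, 94], [15, 0, 0, 0, 0, 0, 94], [0, 0, 0, 0, 0, 0, 94], [0, 0, 0, 0, 0, 0, 94]]]'

```text
time_s: 2.75
ee_pos: [0.4369, -0.1795, 0.1458]
eef_rot: [-1.851, 1.571, 2.575]
force: [-0.2, -0.4, -0.2]
grip_width: 0.0944
```

Run:
```python
from h import *
c=shot('wrist','w1'); stat()
print(proj(c,[.437,-.18,.044]),proj(c,[.4531,-.1283,.008]),proj(c,[.4222,-.233,.008]))
```

```text
tcp [ 0.4371 -0.1796  0.1461] jaw ang -16.39 x [ 0.001 -0.    -1.   ] F [0.7 0.6 0.7] g 0.0942 t 2.8 q [-0.47  0.19  1.8  -0.    1.15 -0.18]
(np.float64(326.2142787126456), np.float64(197.71660645695545)) (np.float64(327.1753735978775), np.float64(127.99815962463306)) (np.float64(326.9612267889416), np.float64(243.18125898608986))
```

View pics/w1.png

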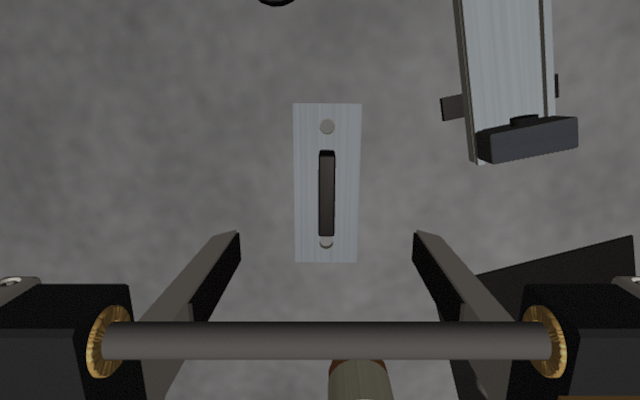

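The wrist picture has the plate centred under the jaws: holes at (327,127) and (326,243), both within 1 px of prediction, and the bar upright in the image. I'll descend and grip.

Call:
play_rows --deltas '[[[16, 0, 0, 0, 0, 0, 94], [16, 0, 0, 0, 0, 0, 94], [16, 0, 0, 0, 0, 0, 94], [16, 0, 0, 0, 0, 0, 94], [16, 0, 0, 0, 0, 0, 94], [16, 0, 0, 0, 0, 0, 94], [16, 0, 0, 0, 0, 0, 94], [12, 0, 0, 0, 0, 0, 94], [8, 0, 0, 0, 0, 0, 94], [0, 0, 0, 0, 0, 0, 94]]]'

```text
time_s: 3.8
ee_pos: [0.4367, -0.1794, 0.013]
eef_rot: [-1.77, 1.57, 2.657]
force: [-0.3, 0.2, -0.5]
grip_width: 0.0943
```

Call:
play_rows --deltas '[[[0, 0, 0, 0, 0, 0, 40], [0, 0, 0, 0, 0, 0, 40], [0, 0, 0, 0, 0, 0, 0], [0, 0, 0, 0, 0, 0, 0], [0, 0, 0, 0, 0, 0, 0], [0, 0, 0, 0, 0, 0, 0], [0, 0, 0, 0, 0, 0, 0], [0, 0, 0, 0, 0, 0, 0]]]' --grip_force 45

```text
time_s: 4.6
ee_pos: [0.4369, -0.1794, 0.0135]
eef_rot: [3.11, 1.571, 1.253]
force: [-0.4, -0.1, -1.1]
grip_width: 0.0333
```

Call:
play_rows --deltas '[[[0, 0, 0, 0, 0, 0, 0], [0, 0, 0, 0, 0, 0, 0], [0, 0, 0, 0, 0, 0, 0], [0, 0, 0, 0, 0, 0, 0], [0, 0, 0, 0, 0, 0, 0]]]'

```text
time_s: 5.1
ee_pos: [0.4369, -0.1795, 0.0134]
eef_rot: [1.635, 1.571, -0.221]
force: [1.3, -1.0, -0.5]
grip_width: 0.0138
```

Call:
play_rows --deltas '[[[-10, 0, 0, 0, 0, 0, 0], [-15, 0, 0, 0, 0, 0, 0], [-20, 0, 0, 0, 0, 0, 0], [-20, 0, 0, 0, 0, 0, 0], [-20, 0, 0, 0, 0, 0, 0], [-20, 0, 0, 0, 0, 0, 0], [-20, 0, 0, 0, 0, 0, 0], [-15, 0, 0, 0, 0, 0, 0], [0, 0, 0, 0, 0, 0, 0], [0, 0, 0, 0, 0, 0, 0]]]'

```text
time_s: 6.1
ee_pos: [0.4365, -0.1792, 0.153]
eef_rot: [-1.808, 1.57, 2.618]
force: [-0.5, -0.1, -6.6]
grip_width: 0.0141
```

Run:
```python
from h import *
c=shot('wrist','w2'); stat()
a=np.radians(-4.55)
plan([.6185,.034,.155],a,16)
```

```text
tcp [ 0.4363 -0.1792  0.1525] jaw ang -16.39 x [-0.001  0.001 -1.   ] F [-0.8 -0.3 -6.6] g 0.0138 t 6.15 q [-0.47  0.18  1.8  -0.    1.16 -0.18]
N 16 d [ -0.16   8.69 -15.26] w [-0.0129 -0.      0.0001]
```

View pics/w2.png

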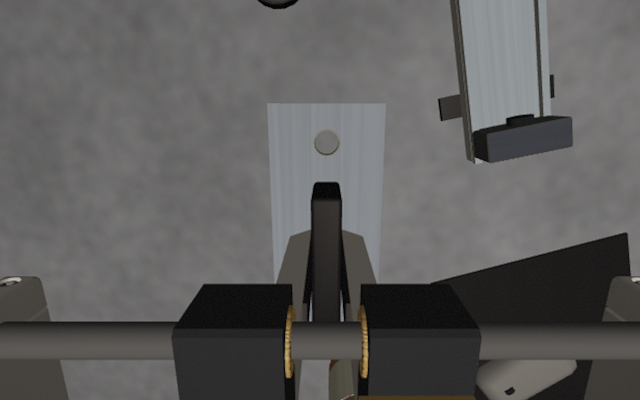

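Plate lifted (force −6.6 N); the hole shows at (327,142). I'll move to a waypoint beside the cart where both pins are visible to the wrist camera.

Run:
```python
from h import *
c=load('w2'); p,R,o=pose()
h=ray(c,327,142,p[2]-.0054); print('hole tool',R.T@(h-p))
for u in ((267,103),(385,103)): print(R.T@(ray(c,*u,p[2]-.0054)-p))
for u in ((274,272),(379,272)): print(R.T@(ray(c,*u,p[2]-.0054)-p))
plan([.5555,-.001,.155],np.radians(-4.55),10)
```

```text
hole tool [ 0.00541513  0.00072872 -0.05529932]
[ 0.00547115 -0.0297096  -0.07493317]
[ 0.00537243  0.03011332 -0.07493957]
[ 0.00544345 -0.02973976  0.01908713]
[0.00534365 0.03074395 0.01906227]
N 10 d [ -0.25   8.29 -19.81] w [-0.0207 -0.      0.0002]
```

Call:
play_rows --deltas '[[[0, 8.3, -19.8, -0.0207, 0, 0, 0], [0, 8.3, -19.8, -0.0207, 0, 0, 0], [0, 8.3, -19.8, -0.0207, 0, 0, 0], [0, 8.3, -19.8, -0.0207, 0, 0, 0], [0, 8.3, -19.8, -0.0207, 0, 0, 0], [0, 8.3, -19.8, -0.0207, 0, 0, 0], [0, 8.3, -19.8, -0.0207, 0, 0, 0], [0, 8.3, -19.8, -0.0207, 0, 0, 0], [0, 8.3, -19.8, -0.0207, 0, 0, 0], [0, 8.3, -19.8, -0.0207, 0, 0, 0]]]'

```text
time_s: 7.15
ee_pos: [0.5559, -0.0005, 0.152]
eef_rot: [-1.557, 1.568, 3.077]
force: [-0.1, -0.2, -6.7]
grip_width: 0.0139
```

Call:
play_rows --deltas '[[[0, 0, 0, 0, 0, 0, 0], [0, 0, 0, 0, 0, 0, 0], [0, 0, 0, 0, 0, 0, 0], [0, 0, 0, 0, 0, 0, 0]]]'

```text
time_s: 7.55
ee_pos: [0.5558, -0.002, 0.1532]
eef_rot: [-1.351, 1.57, -3.002]
force: [0.4, -0.1, -7.0]
grip_width: 0.0138
```

Run:
```python
from h import *
c=shot('wrist','w3'); stat()
cv2.imwrite('pics/w3z.png',cv2.resize(c['img'][20:290,260:500],None,fx=2.2,fy=2.2,interpolation=cv2.INTER_CUBIC)[:,:,::-1])
```

```text
tcp [ 0.5559 -0.0019  0.1533] jaw ang -4.58 x [-0. -0. -1.] F [ 0.1  0.7 -6.9] g 0.0137 t 7.6 q [-0.07  0.36  1.57 -0.    1.22  0.01]
```

View pics/w3.png

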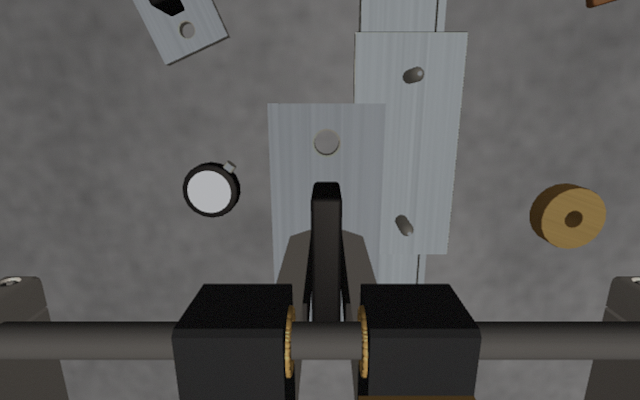

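View pics/w3z.png

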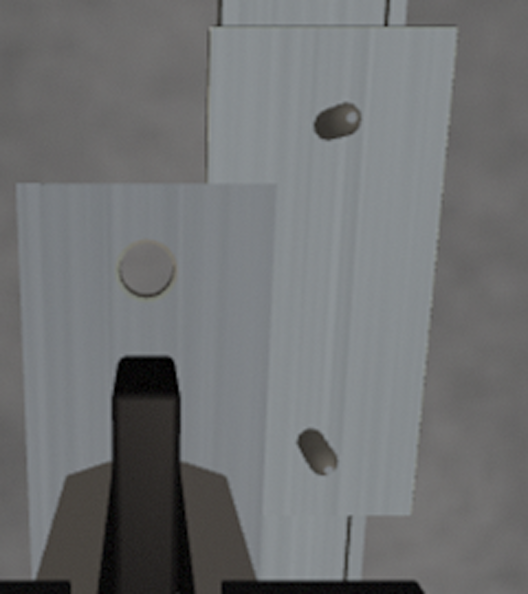

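Pin tips appear at zoom (352,117) and (327,468), i.e. about (419.7,72.9) and (408.4,232.5) in the full image; the deck right edge and both pins are clear.

Run:
```python
from h import *
c=load('w3'); p,R,o=pose()
f=lambda u,v:(260+(u+.5)/2.2-.5,20+(v+.5)/2.2-.5)
b=ray(c,*f(352,117),.092);a=ray(c,*f(327,468),.092)
print(b,a,np.linalg.norm(b-a)); d=(b-a)[:2]; ang=np.arctan2(d[1],d[0])-np.pi/2; print('ang',np.degrees(ang))
m=(a+b)/2; print('mid',m)
cor=[ray(c,*f(*q),.062) for q in ((208,27),(457,28),(411,515))]
print('deck',np.round(cor,4),'centre',(cor[0]+cor[2])/2)
for q in ((352,117),(327,468)):print(f(*q))
# target TCP: plate centre in tool (y+.0004,z-.0002)
R2=Rdown(ang); 
for M in (m,(cor[0]+cor[2])/2):
  t=M-R2@np.array([0,.0004,-.0002]); t[2]=.125; print('tcp target',t); plan(t,ang,8)
```

```text
[0.62340302 0.08660388 0.092     ] [ 0.6139722  -0.02237962  0.092     ] 0.10939079111776781
ang -4.945731814256692
mid [0.61868761 0.03211213 0.092     ]
deck [[ 0.5854  0.1194  0.062 ]
 [ 0.6649  0.1127  0.062 ]
 [ 0.6517 -0.0556  0.062 ]] centre [0.61854505 0.03186199 0.062     ]
(419.72727272727275, 72.9090909090909)
(408.3636363636364, 232.45454545454544)
tcp target [0.61827186 0.03194736 0.125     ]
N 8 d [ 3.54  7.43 -4.87] w [0.0008 0.     0.    ]
tcp target [0.6181293  0.03169722 0.125     ]
N 8 d [ 3.54  7.41 -4.83] w [0.0008 0.     0.    ]
```

Call:
play_rows --deltas '[[[3.5, 7.4, -4.9, 0, 0, 0, 0], [3.5, 7.4, -4.9, 0, 0, 0, 0], [3.5, 7.4, -4.9, 0, 0, 0, 0], [3.5, 7.4, -4.9, 0, 0, 0, 0], [3.5, 7.4, -4.9, 0, 0, 0, 0], [3.5, 7.4, -4.9, 0, 0, 0, 0], [3.5, 7.4, -4.8, 0, 0, 0, 0], [3.5, 7.4, -4.8, 0, 0, 0, 0], [0, 0, 0, 0, 0, 0, 0], [0, 0, 0, 0, 0, 0, 0]]]'

```text
time_s: 8.6
ee_pos: [0.6181, 0.0329, 0.1252]
eef_rot: [-1.393, 1.57, -3.043]
force: [-0.6, 0.4, -5.6]
grip_width: 0.0137
```

Call:
play_rows --deltas '[[[0, 0, 0, 0, 0, 0, 0], [0, 0, 0, 0, 0, 0, 0], [0, 0, 0, 0, 0, 0, 0]]]'

```text
time_s: 8.9
ee_pos: [0.6181, 0.0327, 0.1257]
eef_rot: [1.513, 1.57, -0.137]
force: [0.1, -0.1, -6.2]
grip_width: 0.0139
```

Run:
```python
from h import *
c=shot('wrist','w4'); stat()
s=shot('scene','s4')
p,R,o=pose()
h=p+R@np.array([.0054,.0004,-.0552]); print('hole pred',h,proj(c,h),'pin tip',proj(c,[.6231,.0868,.092]))
a=cv2.resize(c['img'][80:220,250:410],None,fx=4,fy=4,interpolation=cv2.INTER_CUBIC)
b=cv2.resize(s['img'][150:300,240:400],None,fx=4,fy=3.733,interpolation=cv2.INTER_CUBIC)
cv2.imwrite('pics/w4z.png',a[:,:,::-1]); cv2.imwrite('pics/s4z.png',b[:,:,::-1])
plan([.6182,.0319,.1185],np.arctan2(R[1,1],R[0,1]),1)
```

```text
tcp [0.6181 0.0327 0.1257] jaw ang -4.54 x [ 0. -0. -1.] F [-1.1  0.8 -6.3] g 0.0134 t 8.95 q [-0.01  0.52  1.4  -0.    1.22  0.07]
hole pred [0.622903   0.08774705 0.12021934] (np.float64(326.9033334135554), np.float64(142.21372485072095)) pin tip (np.float64(327.206130868378), np.float64(138.7307756435239))
N 1 d [7.12 0.13 0.84] w [ 0.     -0.     -0.0002]
```

View pics/w4z.png

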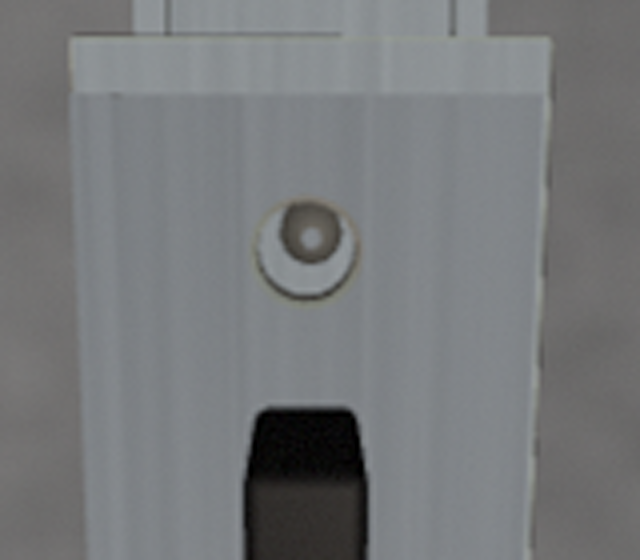

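View pics/s4z.png

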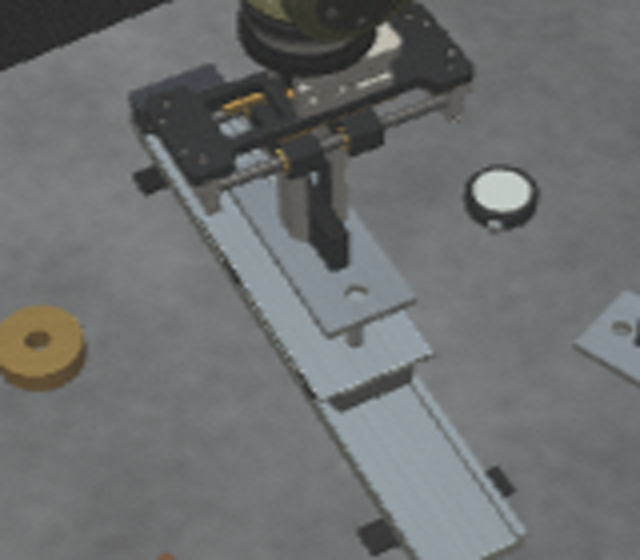

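Through the hole, the pin tip shows at zoom (312,237) with the hole centre at (306,249). I'll compute the residual offset.

Run:
```python
from h import *
c=load('w4'); p,R,o=pose()
f=lambda u,v:(250+(u+.5)/4-.5,80+(v+.5)/4-.5)
h=ray(c,*f(306,249),p[2]-.0054); b=ray(c,*f(312,237),.092)
print((R.T@(b-h)*1000).round(2))
```

```text
[28.22  0.92  1.19]
```

Call:
play_rows --deltas '[[[0, 0.4, 0.5, 0, 0, 0, 0], [0, 0.4, 0.5, 0, 0, 0, 0], [4, 0, 0, 0, 0, 0, 0], [4, 0, 0, 0, 0, 0, 0], [4, 0, 0, 0, 0, 0, 0], [3, 0, 0, 0, 0, 0, 0], [3, 0, 0, 0, 0, 0, 0], [0, 0, 0, 0, 0, 0, 0], [0, 0, 0, 0, 0, 0, 0]]]'

```text
time_s: 9.9
ee_pos: [0.6189, 0.0318, 0.1075]
eef_rot: [2.998, 1.571, 1.348]
force: [-0.1, -0.1, -6.6]
grip_width: 0.0136
```

Run:
```python
from h import *
c=shot('wrist','w5'); stat()
a=cv2.resize(c['img'][80:220,250:410],None,fx=4,fy=4,interpolation=cv2.INTER_CUBIC)
cv2.imwrite('pics/w5z.png',a[:,:,::-1])
```

```text
tcp [0.619  0.0318 0.1076] jaw ang -4.53 x [ 0.  0. -1.] F [-0.7 -0.9 -5.6] g 0.0136 t 9.95 q [-0.01  0.54  1.41  0.    1.19  0.07]
```

View pics/w5z.png

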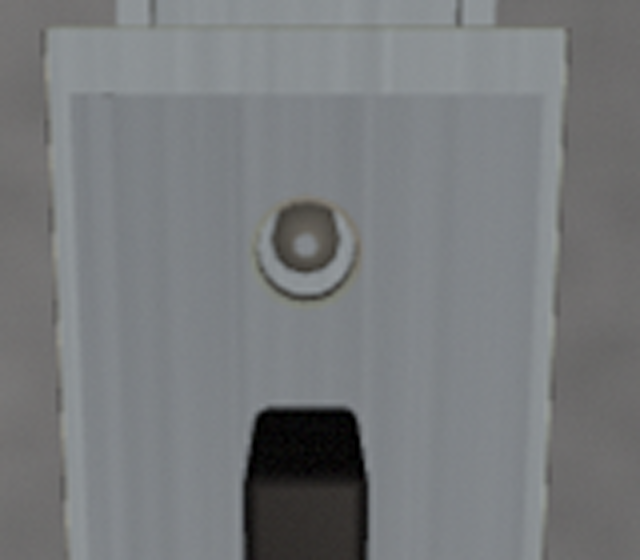

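Tip (306,244) against hole centre (306,249): aligned within about 0.5 mm, and the deck margins are symmetric. I'll lower it.

Call:
play_rows --deltas '[[[3, 0, 0.3, 0, 0, 0, 0], [3, 0, 0, 0, 0, 0, 0], [3, 0, 0, 0, 0, 0, 0], [3, 0, 0, 0, 0, 0, 0], [3, 0, 0, 0, 0, 0, 0], [3, 0, 0, 0, 0, 0, 0]]]'

```text
time_s: 10.55
ee_pos: [0.6188, 0.0315, 0.0891]
eef_rot: [-1.612, 1.571, 3.022]
force: [-1.0, -0.7, -6.0]
grip_width: 0.0139
```

Call:
play_rows --deltas '[[[2, 0, 0, 0, 0, 0, 0], [2, 0, 0, 0, 0, 0, 0], [2, 0, 0, 0, 0, 0, 0], [2, 0, 0, 0, 0, 0, 0], [0, 0, 0, 0, 0, 0, 0]]]'

```text
time_s: 11.05
ee_pos: [0.6188, 0.0315, 0.0811]
eef_rot: [-1.439, 1.57, -3.089]
force: [-0.1, -0.6, -6.3]
grip_width: 0.0138
```

Underside is about 68 mm, already well down the pins, with no added force. I'll continue to the deck at about 75.4 mm TCP.

Call:
play_rows --deltas '[[[2, 0, 0, 0, 0, 0, 0], [2, 0, 0, 0, 0, 0, 0], [1, 0, 0, 0, 0, 0, 0], [0.5, 0, 0, 0, 0, 0, 0], [0, 0, 0, 0, 0, 0, 0]]]'

```text
time_s: 11.55
ee_pos: [0.6189, 0.0315, 0.0759]
eef_rot: [-1.706, 1.571, 2.928]
force: [0.4, -0.1, -6.7]
grip_width: 0.0137
```

Run:
```python
from h import *
stat()
```

```text
tcp [0.6189 0.0315 0.0759] jaw ang -4.52 x [-0.  0. -1.] F [ 0.4 -0.1 -6.7] g 0.0137 t 11.55 q [-0.01  0.58  1.44  0.    1.13  0.07]
```

Call:
play_rows --deltas '[[[0.5, 0, 0, 0, 0, 0, 0], [0, 0, 0, 0, 0, 0, 0], [0.5, 0, 0, 0, 0, 0, 0], [0, 0, 0, 0, 0, 0, 0]]]'

```text
time_s: 11.95
ee_pos: [0.6189, 0.0315, 0.0755]
eef_rot: [1.601, 1.57, -0.049]
force: [-3.9, -0.4, 1.0]
grip_width: 0.0138
```

Run:
```python
from h import *
s=shot('scene','s6');c=shot('wrist','w6');stat()
b=cv2.resize(s['img'][150:300,240:400],None,fx=4,fy=3.733,interpolation=cv2.INTER_CUBIC)
cv2.imwrite('pics/s6z.png',b[:,:,::-1])
```

```text
tcp [0.6189 0.0315 0.0755] jaw ang -4.52 x [ 0. -0. -1.] F [-4.7  0.1  2.4] g 0.0138 t 12.05 q [-0.01  0.58  1.44 -0.    1.12  0.07]
```

View pics/s6z.png

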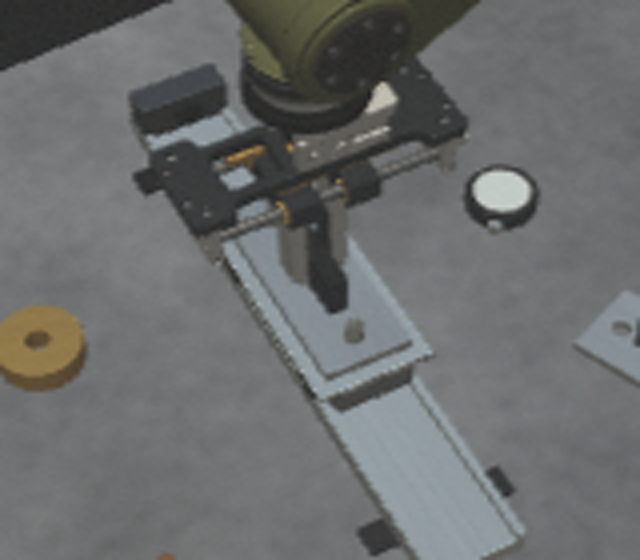

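View pics/w6.png

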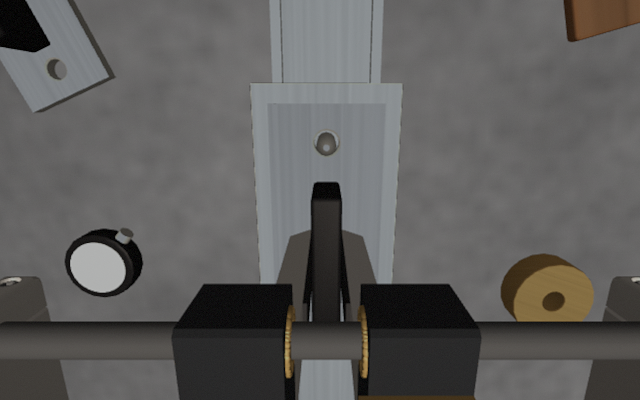

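Force went from −6.7 N to about +2 N and the pin stands through the plate at wrist (326,143), so the plate is seated flat. Now I'll slide towards the stop along tool +z.

Call:
play_rows --deltas '[[[0, -0.3, 4, 0, 0, 0, 0], [0, 0, 8, 0, 0, 0, 0], [0, 0, 10, 0, 0, 0, 0], [0, 0, 10, 0, 0, 0, 0], [0, 0, 10, 0, 0, 0, 0], [0, 0, 10, 0, 0, 0, 0], [0, 0, 6, 0, 0, 0, 0], [0, 0, 2, 0, 0, 0, 0], [0, 0, 0, 0, 0, 0, 0]]]'

```text
time_s: 12.95
ee_pos: [0.614, -0.03, 0.0755]
eef_rot: [0.893, 1.57, -0.758]
force: [-0.8, -1.7, 5.9]
grip_width: 0.0136
```

Run:
```python
from h import *
s=shot('top','t7');stat(); p,R,o=pose(); print(R.T@o['force'])
b=cv2.resize(s['img'][150:270,225:425],None,fx=4,fy=4,interpolation=cv2.INTER_CUBIC)
cv2.imwrite('pics/t7z.png',b[:,:,::-1])
```

```text
tcp [ 0.614  -0.03    0.0754] jaw ang -4.58 x [ 0.001 -0.001 -1.   ] F [-1.1 -1.3  6.2] g 0.014 t 13.0 q [-0.11  0.57  1.45 -0.    1.12 -0.03]
[-6.18978419 -1.02405509  1.38239359]
```

View pics/t7z.png

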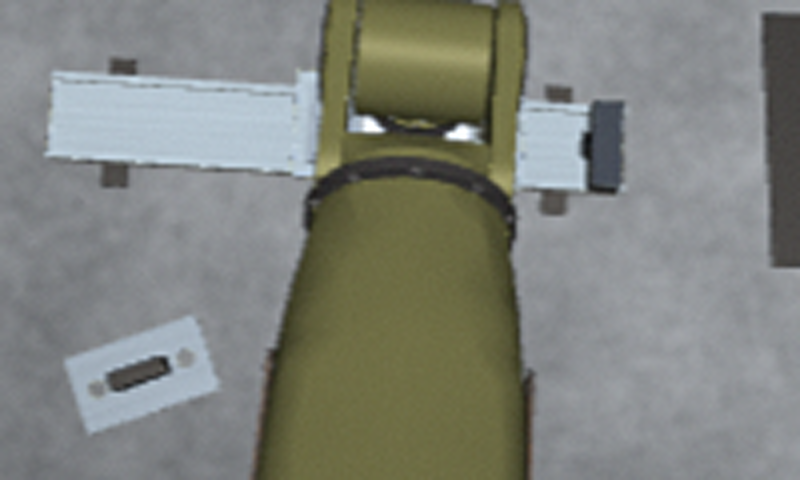

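The cart moves with the tool: its deck edge went from zoom x≈212 to x≈296, about 62 mm. Roughly 41 mm remain.

Call:
play_rows --deltas '[[[0, 0, 5, 0, 0, 0, 0], [0, 0, 8, 0, 0, 0, 0], [0, 0, 8, 0, 0, 0, 0], [0, 0, 6, 0, 0, 0, 0], [0, 0, 3, 0, 0, 0, 0], [0, 0, 2, 0, 0, 0, 0], [0, 0, 1.5, 0, 0, 0, 0]]]'

```text
time_s: 13.7
ee_pos: [0.6114, -0.0628, 0.0754]
eef_rot: [1.418, 1.57, -0.233]
force: [-0.6, 1.7, 6.2]
grip_width: 0.0134
```

Call:
play_rows --deltas '[[[0, 0, 1.5, 0, 0, 0, 0], [0, 0, 1.5, 0, 0, 0, 0], [0, 0, 1, 0, 0, 0, 0]]]'

```text
time_s: 14.0
ee_pos: [0.611, -0.0667, 0.0754]
eef_rot: [1.383, 1.57, -0.267]
force: [-0.4, 2.3, 5.1]
grip_width: 0.0139
```

Call:
play_rows --deltas '[[[0, 0, 1, 0, 0, 0, 0], [0, 0, 1, 0, 0, 0, 0], [0, 0, 1, 0, 0, 0, 0]]]'

```text
time_s: 14.3
ee_pos: [0.6108, -0.0697, 0.0754]
eef_rot: [1.367, 1.57, -0.284]
force: [0.1, 1.8, 5.4]
grip_width: 0.0134
```

Call:
play_rows --deltas '[[[0, 0, 1, 0, 0, 0, 0], [0, 0, 1, 0, 0, 0, 0]]]'

```text
time_s: 14.5
ee_pos: [0.6106, -0.0717, 0.0754]
eef_rot: [1.388, 1.57, -0.262]
force: [-0.8, 2.3, 4.6]
grip_width: 0.0143
```

Call:
play_rows --deltas '[[[0, 0, 1, 0, 0, 0, 0], [0, 0, 0, 0, 0, 0, 0]]]'

```text
time_s: 14.7
ee_pos: [0.6106, -0.0728, 0.0755]
eef_rot: [1.258, 1.57, -0.392]
force: [-1.5, 1.1, 5.6]
grip_width: 0.0136
```

Call:
play_rows --deltas '[[[0, 0, 1, 0, 0, 0, 0], [0, 0, 1, 0, 0, 0, 0], [0, 0, 1, 0, 0, 0, 0]]]'

```text
time_s: 15.0
ee_pos: [0.6103, -0.0757, 0.0755]
eef_rot: [1.355, 1.57, -0.295]
force: [-1.5, 2.0, 4.8]
grip_width: 0.0135
```

Call:
play_rows --deltas '[[[0, 0, 1, 0, 0, 0, 0], [0, 0, 1, 0, 0, 0, 0]]]'

```text
time_s: 15.2
ee_pos: [0.6103, -0.0772, 0.0754]
eef_rot: [2.04, 1.57, 0.389]
force: [0.4, 7.3, 6.3]
grip_width: 0.0139
```

Call:
play_rows --deltas '[[[0, 0, 0.7, 0, 0, 0, 0], [0, 0, 0.5, 0, 0, 0, 0], [0, 0, 0, 0, 0, 0, 0]]]'

```text
time_s: 15.5
ee_pos: [0.6102, -0.0777, 0.0754]
eef_rot: [2.465, 1.569, 0.815]
force: [1.1, 10.0, 5.7]
grip_width: 0.0138
```

Run:
```python
from h import *
s=shot('scene','s8');stat()
b=cv2.resize(s['img'][150:300,240:400],None,fx=4,fy=3.733,interpolation=cv2.INTER_CUBIC)
cv2.imwrite('pics/s8z.png',b[:,:,::-1])
```

```text
tcp [ 0.6102 -0.0777  0.0755] jaw ang -4.54 x [ 0.001  0.001 -1.   ] F [0.3 9.3 5.9] g 0.0137 t 15.55 q [-0.19  0.57  1.45  0.    1.12 -0.11]
```

View pics/s8z.png

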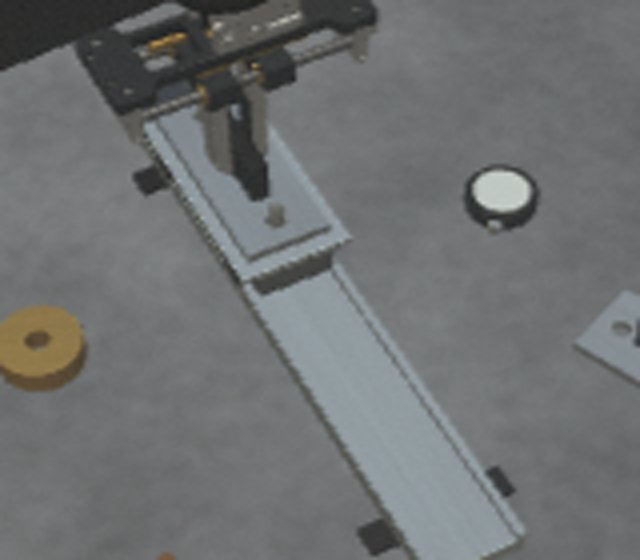

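Pushing gives a steady ~10 N with no motion, well over the sliding 2–4 N, so the cart is against the stop. I'll release and lift.

Call:
play_rows --deltas '[[[0, 0, -0.3, 0, 0, 0, 14], [0, 0, 0, 0, 0, 0, 60], [0, 0, 0, 0, 0, 0, 60], [0, 0, 0, 0, 0, 0, 60], [0, 0, 0, 0, 0, 0, 60], [0, 0, 0, 0, 0, 0, 60], [0, 0, 0, 0, 0, 0, 60], [0, 0, 0, 0, 0, 0, 60]]]'

```text
time_s: 16.35
ee_pos: [0.6099, -0.0775, 0.0749]
eef_rot: [-0.587, 1.571, -2.237]
force: [-0.1, 0.5, 0.3]
grip_width: 0.0595
```

Call:
play_rows --deltas '[[[-5, 0, 0, 0, 0, 0, 60], [-10, 0, 0, 0, 0, 0, 60], [-15, 0, 0, 0, 0, 0, 60], [-20, 0, 0, 0, 0, 0, 60], [-20, 0, 0, 0, 0, 0, 60], [-20, 0, 0, 0, 0, 0, 60], [-20, 0, 0, 0, 0, 0, 60], [-10, 0, 0, 0, 0, 0, 60], [0, 0, 0, 0, 0, 0, 60]]]'

```text
time_s: 17.25
ee_pos: [0.6105, -0.0776, 0.197]
eef_rot: [1.465, 1.568, -0.184]
force: [-0.6, -0.6, 0.3]
grip_width: 0.06
```

Run:
```python
from h import *
s=shot('scene','s9');w=shot('wrist','w9');stat()
b=cv2.resize(s['img'][150:300,240:400],None,fx=4,fy=3.733,interpolation=cv2.INTER_CUBIC)
cv2.imwrite('pics/s9z.png',b[:,:,::-1])
```

```text
tcp [ 0.6097 -0.0775  0.1945] jaw ang -4.53 x [-0.001  0.    -1.   ] F [-0.1 -0.2 -0.6] g 0.0602 t 17.35 q [-0.19  0.45  1.34  0.    1.35 -0.11]
```

View pics/s9z.png

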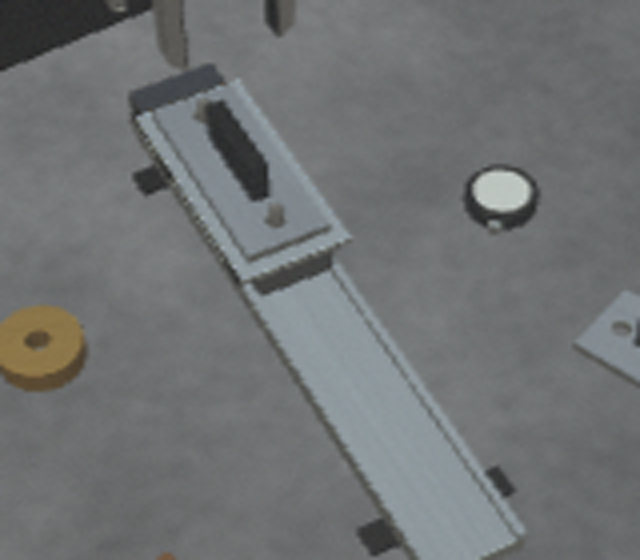

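View pics/w9.png

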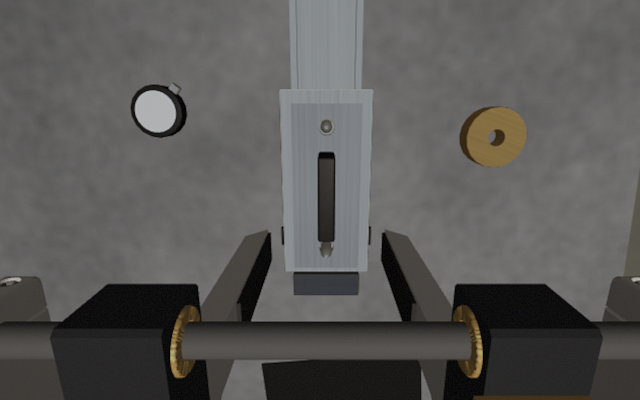

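Both pins show through the plate, and the cart end meets the stop. I'll move the arm aside for a clear top view.

Call:
play_rows --deltas '[[[-5, 0, 20, 0, 0, 0, 60], [0, 0, 25, 0, 0, 0, 60], [0, 0, 25, 0, 0, 0, 60], [0, 0, 25, 0, 0, 0, 60], [0, 0, 25, 0, 0, 0, 60], [0, 0, 25, 0, 0, 0, 60], [0, 0, 25, 0, 0, 0, 60], [0, 0, 20, 0, 0, 0, 60], [0, 0, 10, 0, 0, 0, 60], [0, 0, 0, 0, 0, 0, 60]]]'

```text
time_s: 18.35
ee_pos: [0.5939, -0.2777, 0.1993]
eef_rot: [-1.982, 1.57, 2.65]
force: [-0.4, 1.1, 0.2]
grip_width: 0.0598
```

Run:
```python
from h import *
s=shot('top','t10');c=shot('scene','s10');stat()
b=cv2.resize(s['img'][150:270,225:425],None,fx=4,fy=4,interpolation=cv2.INTER_CUBIC)
cv2.imwrite('pics/t10z.png',b[:,:,::-1])
b=cv2.resize(c['img'][150:250,260:360],None,fx=6,fy=6,interpolation=cv2.INTER_CUBIC)
cv2.imwrite('pics/s10z.png',b[:,:,::-1])
```

```text
tcp [ 0.5943 -0.2762  0.1997] jaw ang -4.51 x [-0.  0. -1.] F [-1.5  0.2  0.4] g 0.0601 t 18.45 q [-0.49  0.54  1.19  0.    1.41 -0.41]
```

View pics/t10z.png

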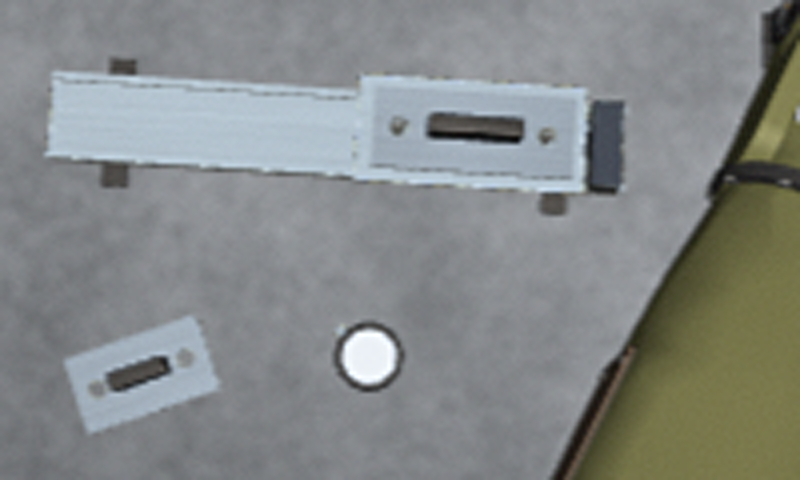

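View pics/s10z.png

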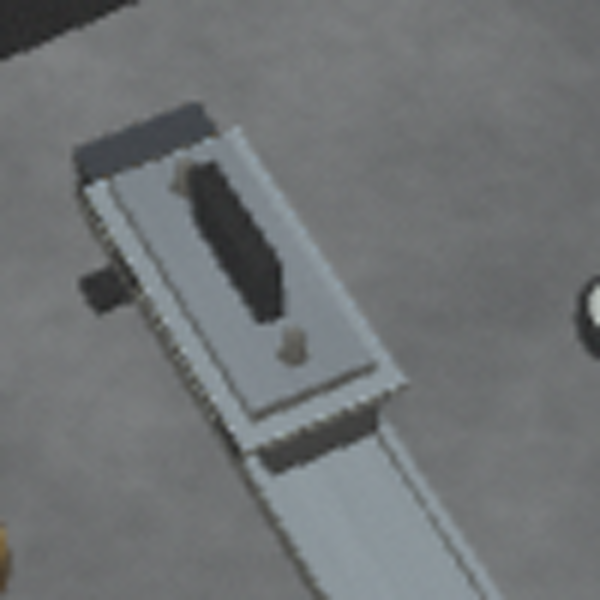

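View pics/s10.png

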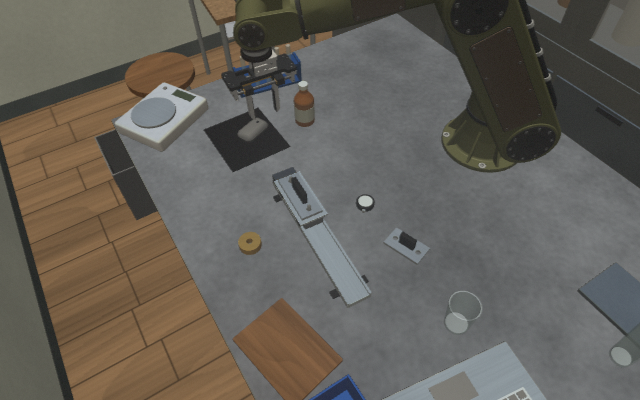

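Top view: the deck end at zoom x≈587 sits beside the stop face at ≈591. I'll check the distance numerically; from the given dimensions, at cart = 0 the deck's +y edge should be 235 mm from the track's far end, and the deck centre 120 mm from the stop's outer face.

Run:
```python
from h import *
c=load('t10'); f=lambda u,v:(225+(u+.5)/4-.5,150+(v+.5)/4-.5)
y=np.array([.079,.997])
D=[ray(c,*f(*q),.062)[:2]@y for q in ((363,73),(355,179),(588,88),(584,192))]
T=[ray(c,*f(*q),.028)[:2]@y for q in ((52,72),(46,157))]
S=[ray(c,*f(*q),.056)[:2]@y for q in ((624,101),(621,192))]
S2=[ray(c,*f(*q),.056)[:2]@y for q in ((594,101),(589,190))]
print('deck',np.round(D,4),'track',np.round(T,4),'stop out',np.round(S,4),'in',np.round(S2,4))
print('far end->deck+y',np.mean(T)-np.mean(D[:2]),'centre->stop out',np.mean(D)-np.mean(S),'deck-y -> stop in',np.mean(D[2:])-np.mean(S2))
s=load('s10'); g=lambda u,v:(260+(u+.5)/6-.5,150+(v+.5)/6-.5)
d=[ray(s,*g(*q),.062)[:2]@y for q in ((408,382),(250,452),(238,128),(88,188))]
st=[ray(s,*g(*q),.056)[:2]@y for q in ((200,102),(74,150))]
print('scene: centre->stop out',np.mean(d)-np.mean(st),d,st)
```

```text
deck [ 0.0553  0.0563 -0.1133 -0.114 ] track [0.2923 0.2915] stop out [-0.1415 -0.1423] in [-0.1189 -0.1183]
far end->deck+y 0.23606133632406665 centre->stop out 0.11297580454755465 deck-y -> stop in 0.005004060474483596
scene: centre->stop out 0.11365858700283896 [np.float64(0.05951001656589069), np.float64(0.06056675952977275), np.float64(-0.10935811312507186), np.float64(-0.10878684338428528)] [np.float64(-0.13789474607633992), np.float64(-0.13845651813618487)]
```

The far-end distance is 236 mm (235 expected), and the deck corner stayed at the same pixel before and after release. I'm handing in.

Run:
```python
from h import *
a=load('s8')['img'][150:300,300:345].astype(int)
stat()
from station import hand_in
print(hand_in())
```

```text
tcp [ 0.5943 -0.2762  0.1997] jaw ang -4.51 x [-0.  0. -1.] F [-1.5  0.2  0.4] g 0.0601 t 18.45 q [-0.49  0.54  1.19  0.    1.41 -0.41]
the job is handed in; nothing more can be done
None
```

I put the long plate on the cart with its holes over both pins, slid the loaded cart about 109 mm to the end stop, let go and moved the arm clear. It was handed in at 18.5 s.

**Plate seated:** the upward force changed from −6.7 N to about +2 N as the plate met the deck. The last pictures show both pins standing through the plate and the plate lying flat.

**Cart at the stop:**
- Pushing gave a steady 9–10 N with no further motion, against about 2 N while sliding.
- From the far end of the track to the deck edge I measured 236 mm, where 235 mm is expected at the stop.
- The deck corner stayed at the same pixel before and after I let go.

**What disagreed:** from the stop's outer face to the deck centre I measured about 113 mm, where I had expected 120 mm. The deck edge also sits about 5 mm from the stop's main face in the top view. I put both down to the small black buffer on the stop and went by the contact force.

**Other things:** the small plate, stopwatch and ring weight look unmoved in the last pictures. I did not measure the beaker, bottle or mouse afterwards, but they look in place.

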